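# Stir the topping balls with the wooden muddler

### The arm

A 7-joint arm with a two-finger parallel gripper is mounted at the origin on a cart in front of the work surface, level with it; the furniture and walls round the work are solid. World frame = base frame: x ahead of the robot, y to its left, z up, the work surface at z = 0. Lengths are in mm, angles in rad, forces in N, time in s.
With the tool pointing down it reaches from about 425 to 825 mm from the base axis. Payload 3.6 kg.
Tool frame: the origin (TCP) lies midway between the tips of the shut fingers; the grasp point (between the pads) lies 19 mm behind it; z points along the fingers, y is the line along which they close (so a half turn about z gives the same grasp; the last joint's range is limited). The gripper opens to 85 mm and grips with 20 to 120 N. Pads are 22 mm wide; open, the fingers measure 114 mm over their backs; the gripper's body (76 mm by 85 mm) begins 54 mm behind the grasp point. The pads swing forward as they close: fully open they stand 13 mm farther back than shut.
Start: joints at [-1.258, 0.615, -0.013, 1.423, 0.008, 1.103, -0.04], TCP at [216.61, 612.815, 231.297] pointing down, gripper open.
Joint ranges: [-3.12, 3.12], [-0.3, 2.06], [-1.34, 1.32], [0.26, 2.42], [-1.36, 4.5], [0.01, 1.98], [-2.84, 2.84]. Speed limits (rad/s): [2.79, 2.79, 3.14, 3.14, 3.14, 3.14, 3.14].

### API

Orientations are given as [roll, pitch, yaw] about the fixed x, y, z axes, in that order (R = Rz(yaw) Ry(pitch) Rx(roll)).
In Python, from rig import env, vision gives the robot as it stands.
- The arm moves only by the shell command python3 -m creep 'ROWS' [FORCE]. ROWS is a JSON object of lists of equal length, an entry for each row: "fingers": the closure in counts, from 0 (fully open) to 255 (shut); "travel": the shift along the tool's x, y, z in cm, a list of three; "angular": the turn, a rotation vector about the tool's x, y, z in rad, a list of three. In form: {"fingers": [fingers, ...], "travel": [[tx, ty, tz], ...], "angular": [[ax, ay, az], ...]}. A call has exactly 10 rows; each row is the pose to reach, as a shift and turn from the pose commanded when the call began, along the tool's axes at that moment; what a row does not reach only later rows make up. A row lasts 1/12 s, in which the tool goes at most 41.7 mm and 7.16 degrees, less where a joint would pass 70% of its speed; a pose out of reach is approached as far as the arm can. A call with a gripper value outside its range is refused whole. The fingers move at their own pace and stop on an object; FORCE is the grip in N (left out, the last holds). Time passes only in rows, so rows that repeat a pose let the fingers close, or fill a call up. It gives the time, the measured TCP pose, the force, the opening and the grip force at its end, in the units of the state.
- env.observe(): the state, without advancing time (a new reading comes with each control period).
- vision.capture(name): name is "scene" or "top"; returns a dict with "image" (420x560x3 uint8, blue, green, red), "depth" (420x560 float32, mm along the optical axis (not along the pixel's ray), 0 where there is no reading), "intrinsics" (3x3 intrinsics, pixels), "xyz" and "orientation" of the camera in the world. Camera axes: x right, y up, looking along -z (the intrinsics and any distortion apply to the point x, -y, -z); pixel columns grow to the right and rows downward; lengths in mm; the calibration is good to about 2 mm. A picture is of the moment at which its call begins.
- env.close_job(): hands the job in; it is judged then, once.
The state is a dict: "time_s": time; "joint_positions": joint angles; "joint_vel": joint speeds; "joint_efforts": joint torques, N m; "ee_pos": TCP position; "eef_rot": TCP orientation; "contact_force": force on the tool from outside, world axes, zero at the start; "moment": the same for the moment, N m; "grip_width": finger opening in mm; "finger_force": force on a finger pad.
Only numpy, scipy, OpenCV 4.12 (cv2) and the standard library are available. Lean on these libraries where they do the work, as an engineer would, in place of code of your own. Each camera call takes 0.05 s, during which the arm holds its last target. There are 200 camera calls.

### The job

Mix the topping: take the wooden stirrer from its steel holder, lower it into the blue bowl and, starting at the side with the dark balls, stir two full turns anticlockwise (seen from above) round the bowl, pushing the balls along near the floor and well out from the middle, without spilling a ball or shoving the bowl away. Then stand the stirrer fully home in its holder again and let go.

Things in the scene. Friction and masses are not known exactly. Their poses are not given: they have to be found in the camera images.
- stirrer_grip (a point): the stirrer: a turned wooden muddler, 210 mm long, 70 g, standing upright (within about 7 degrees) in the steel holder, foot down. Round all along: foot end 22 mm thick for the lowest 50 mm, then a 14 mm shaft, then a 20 mm thick handle from 122 to 198 mm above the foot. This point is in the middle of the handle, on its axis, 160 mm above the foot; z points along the stirrer from foot to handle
- stirrer_foot (a point): the centre of the flat underside of the stirrer's foot end, on its axis; z points up the stirrer. The balls are pushed along well when this point goes round 30 to 40 mm from the bowl's middle, 3 to 10 mm above the bowl's inner floor
- bowl: heavy loose blue stoneware bowl (1.6 kg) standing on the table with six balls in it; 140 mm across, 62 mm high, walls 5 mm; inner floor 6 mm above the table and about 55 mm in radius, inner radius 65 mm at the rim. Origin: middle of its underside. Its x axis points to the side where the dark balls lie at the start, -x to the cream balls; seen from above, anticlockwise goes from x to y; z up
- holder: the stirrer's holder, fixed to the table: an upright steel tube 35 mm thick on a round foot plate of 92 mm, widening to a funnel at the top, 78 mm high. Socket 27 mm wide, its floor 12 mm above the table; the funnel opens from 27 mm at 56 mm height to 56 mm across at the top. Origin: middle of its underside; the socket is on its z axis
- dark_1_center (a point): one of three dark brown sugar-coated balls in the bowl, a hard slightly flattened ball 28 mm across and 20 mm thick, 14 g, smooth and slippery; the point is its centre. At the start it lies on the bowl's floor on the dark (+x) side, about 38 mm from the bowl's middle; the middle itself is clear
- dark_2_center (a point): one of three dark brown sugar-coated balls in the bowl, a hard slightly flattened ball 28 mm across and 20 mm thick, 14 g, smooth and slippery; the point is its centre. At the start it lies on the bowl's floor on the dark (+x) side, about 38 mm from the bowl's middle; the middle itself is clear
- dark_3_center (a point): one of three dark brown sugar-coated balls in the bowl, a hard slightly flattened ball 28 mm across and 20 mm thick, 14 g, smooth and slippery; the point is its centre. At the start it lies on the bowl's floor on the dark (+x) side, about 38 mm from the bowl's middle; the middle itself is clear
- cream_1_center (a point): one of three cream-coloured sugar-coated balls in the bowl, a hard slightly flattened ball 28 mm across and 20 mm thick, 14 g, smooth and slippery; the point is its centre. At the start it lies on the bowl's floor on the cream (-x) side, about 38 mm from the bowl's middle; the middle itself is clear
- cream_2_center (a point): one of three cream-coloured sugar-coated balls in the bowl, a hard slightly flattened ball 28 mm across and 20 mm thick, 14 g, smooth and slippery; the point is its centre. At the start it lies on the bowl's floor on the cream (-x) side, about 38 mm from the bowl's middle; the middle itself is clear
- cream_3_center (a point): one of three cream-coloured sugar-coated balls in the bowl, a hard slightly flattened ball 28 mm across and 20 mm thick, 14 g, smooth and slippery; the point is its centre. At the start it lies on the bowl's floor on the cream (-x) side, about 38 mm from the bowl's middle; the middle itself is clear
Things that resemble listed ones, but are neither listed nor needed, are in the scene too. What is shaped like the part that bears cream_2_center but pink or red is not meant.

How it is judged (in metres and radians):
On the way, in this order (a step that is already met when the one before it is completed fails the run):
1. first turn: stirrer's foot down among the balls, at the dark side (x of stirrer_foot in the frame of bowl above 0.014 m and y of stirrer_foot in the frame of bowl between -0.014 and 0.014 m and z of stirrer_foot in the frame of bowl below 0.024 m and horizontal distance between stirrer_foot and bowl below 0.06 m), for 0.04 s.
2. first turn: stirrer's foot down among the balls, a quarter turn on (y of stirrer_foot in the frame of bowl above 0.014 m and x of stirrer_foot in the frame of bowl between -0.014 and 0.014 m and z of stirrer_foot in the frame of bowl below 0.024 m and horizontal distance between stirrer_foot and bowl below 0.06 m), for 0.04 s.
3. first turn: stirrer's foot down among the balls, half a turn on, at the cream side, a dark ball by now pushed along by more than 15 mm (x of stirrer_foot in the frame of bowl below -0.014 m and y of stirrer_foot in the frame of bowl between -0.014 and 0.014 m and z of stirrer_foot in the frame of bowl below 0.024 m and horizontal distance between stirrer_foot and bowl below 0.06 m and distance of any of dark_1_center, dark_2_center, dark_3_center from where it was at the start of the episode above 0.015 m), for 0.04 s.
4. first turn: stirrer's foot down among the balls, three quarters round (y of stirrer_foot in the frame of bowl below -0.014 m and x of stirrer_foot in the frame of bowl between -0.014 and 0.014 m and z of stirrer_foot in the frame of bowl below 0.024 m and horizontal distance between stirrer_foot and bowl below 0.06 m), for 0.04 s.
5. second turn: stirrer's foot down among the balls, at the dark side, a cream ball by now pushed along by more than 15 mm (all of step 1 and distance of any of cream_1_center, cream_2_center, cream_3_center from where it was at the start of the episode above 0.015 m), for 0.04 s.
6. second turn: stirrer's foot down among the balls, a quarter turn on (all of step 2), for 0.04 s.
7. second turn: stirrer's foot down among the balls, half a turn on, at the cream side (x of stirrer_foot in the frame of bowl below -0.014 m and y of stirrer_foot in the frame of bowl between -0.014 and 0.014 m and z of stirrer_foot in the frame of bowl below 0.024 m and horizontal distance between stirrer_foot and bowl below 0.06 m), for 0.04 s.
8. second turn: stirrer's foot down among the balls, three quarters round (all of step 4), for 0.04 s.
At the end, for the whole second after the job is handed in: the stirrer stands in its holder, foot within 12 mm of the socket's floor, at most 11 degrees off upright; all six balls are in the bowl, which stands level (horizontal distance between stirrer_foot and holder below 0.015 m and z of stirrer_foot in the frame of holder below 0.024 m and angle between stirrer_foot's own z axis and vertical below 0.2 rad and horizontal distance between each of dark_1_center, dark_2_center, dark_3_center, cream_1_center, cream_2_center, cream_3_center and bowl below 0.062 m and z of each of dark_1_center, dark_2_center, dark_3_center, cream_1_center, cream_2_center, cream_3_center in the frame of bowl below 0.062 m and angle between bowl's own z axis and vertical below 0.1 rad); the robot touches nothing.
It fails at once if the bowl is shoved more than 50 mm or tipped more than 17 degrees (distance of bowl from where it was at the start of the episode above 0.05 m or angle between bowl's own z axis and vertical above 0.3 rad).
It fails at once if a ball is out of the bowl (horizontal distance between any of dark_1_center, dark_2_center, dark_3_center, cream_1_center, cream_2_center, cream_3_center and bowl above 0.075 m).
It also fails if it takes over 64 s, if anything falls off the work surface, if the arm or the gripper's body presses on something with over 40 N, if the wrist force passes 120 N, or if a joint passes its speed limit or range.

## Working session

There is one attempt and no reset: what is moved stays moved. The work goes in short steps, Python scripts to look and compute and a shell command to move; the robot and the scene stay as the last step left them, time stands still between calls to the robot, and variables do not carry over. Pictures are saved under pics/ and viewed, at most 10 in all, crops included, and the job is handed in when it is done.

```bash
ls; mkdir -p pics
python3 - <<'E'
from rig import env, vision
import cv2, numpy as np
s=env.observe(); print(s)
for n in("scene","top"):
    c=vision.capture(n); cv2.imwrite(f"pics/{n}0.png",c["image"]); print(n,c["intrinsics"],c["xyz"],c["orientation"],[k for k in c])
    np.savez(f"{n}0.npz",**{k:c[k] for k in("image","depth","intrinsics","xyz","orientation")})
E
```

```text
pics
{'time_s': 0.0, 'joint_positions': array([-1.25750029,  0.61593289, -0.01263667,  1.42487809,  0.00806587,
        1.10338214, -0.04042819]), 'joint_vel': array([ 0.00020351, -0.00031691, -0.00100061,  0.00032909,  0.00137598,
        0.0009551 ,  0.00114645]), 'joint_efforts': array([-3.22045489e-04, -4.69232512e+01,  2.59515429e-01, -1.71038067e+01,
        1.00809464e-02,  9.68999608e-03,  1.74973998e-06]), 'ee_pos': array([216.36327559, 612.13765015, 230.13607753]), 'eef_rot': array([-3.13904105e+00, -5.81612773e-06,  2.80183596e+00]), 'contact_force': array([0.29616401, 0.84465842, 0.04968473]), 'moment': array([-0.02612965,  0.0315825 , -0.04173055]), 'finger_force': 0.0, 'grip_width': 85.33215359329652}
scene [[508.84604897   0.         281.21149933]
 [  0.         508.84604897 208.5788148 ]
 [  0.           0.           1.        ]] [-142.3994398  -478.60026364  857.79684426] [ 0.8362606   0.00634841 -0.88274552] ['image', 'depth', 'intrinsics', 'xyz', 'orientation']
top [[485.89479309   0.         279.70869291]
 [  0.         485.89479309 204.75618816]
 [  0.           0.           1.        ]] [289.34412798  40.51732029 985.52355224] [ 0.2508334   0.002361   -1.60108517] ['image', 'depth', 'intrinsics', 'xyz', 'orientation']
```

View pics/scene0.png

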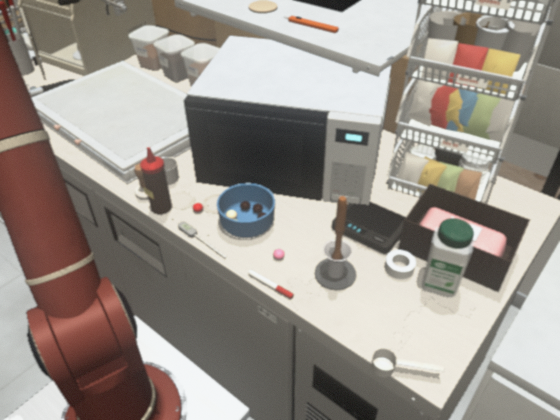

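View pics/top0.png

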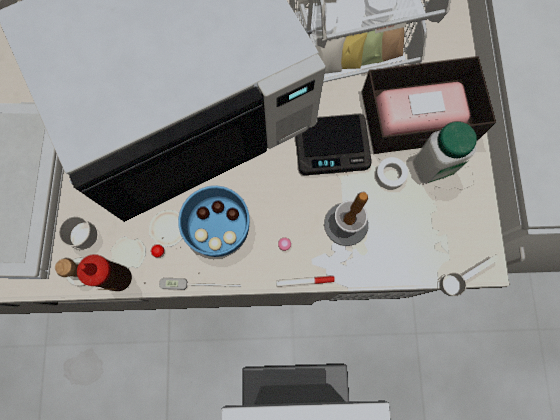

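Top view: the bowl is at (214,221), with dark balls at (204,212), (218,206) and (233,213), and cream balls at (201,235), (215,243) and (229,237). The holder is at (348,222) with the stirrer leaning to (361,197). Things that could be confused with the stirrer are the brown-capped mill (65,268) and the red bottle (105,272). For the holder there are the cup (78,233) and the white ring (392,173). For the balls there are the red (157,251) and pink (284,243) ones. The microwave stands behind the bowl.

```bash
cat > h.py <<'E'
import numpy as np, cv2
from scipy.spatial.transform import Rotation as R
def load(f): return dict(np.load(f))
def ray(c,uv):
    uv=np.atleast_2d(np.float64(uv)); K=c["intrinsics"]
    d=np.c_[(uv[:,0]-K[0,2])/K[0,0],-(uv[:,1]-K[1,2])/K[1,1],-np.ones(len(uv))]
    return np.array(c["xyz"]),d@R.from_euler("xyz",c["orientation"]).as_matrix().T
def onz(c,uv,z):
    o,d=ray(c,uv); return o+d*((z-o[2])/d[:,2])[:,None]
def cloud(c):
    v,u=np.mgrid[0:420,0:560]; o,d=ray(c,np.c_[u.ravel(),v.ravel()])
    return (o+d*c["depth"].reshape(-1,1)).reshape(420,560,3)
def proj(c,p):
    q=(np.atleast_2d(p)-c["xyz"])@R.from_euler("xyz",c["orientation"]).as_matrix(); K=c["intrinsics"]
    return np.c_[K[0,2]+K[0,0]*q[:,0]/-q[:,2],K[1,2]-K[1,1]*q[:,1]/-q[:,2]]
E
python3 - <<'E'
from h import *
np.set_printoptions(precision=1,suppress=True)
t=load("top0.npz"); s=load("scene0.npz")
for n,c,bb,sb in(("top",t,(170,180,260,265),(325,180,375,250)),("scene",s,(210,180,285,245),(310,190,365,290))):
    P=cloud(c); hsv=cv2.cvtColor(c["image"],cv2.COLOR_BGR2HSV)
    x0,y0,x1,y1=bb
    m=np.zeros((420,560),bool); m[y0:y1,x0:x1]=True
    blue=m&(cv2.inRange(hsv,(95,90,40),(125,255,255))>0)
    rim=blue&(P[...,2]>56)&(P[...,2]<68)
    q=P[rim]; A=np.c_[2*q[:,:2],np.ones(len(q))]; sol=np.linalg.lstsq(A,(q[:,:2]**2).sum(1),rcond=None)[0]
    print(n,"bowl rim",len(q),q[:,2].mean(),sol[:2],np.sqrt(sol[2]+sol[0]**2+sol[1]**2))
    x0,y0,x1,y1=sb
    m=np.zeros((420,560),bool); m[y0:y1,x0:x1]=True
    br=m&(cv2.inRange(hsv,(3,90,20),(22,255,220))>0); q=P[br]
    print("stirrer px",br.sum(),"z",q[:,2].min(),q[:,2].max())
    for a in range(80,240,20):
        k=q[(q[:,2]>a)&(q[:,2]<a+20)]
        if len(k)>3: print(a,len(k),k.mean(0))
    cv2.imwrite(f"{n}_st.png",br*255)
    q=P[m&(P[...,2]>70)&(P[...,2]<82)&~br]; 
    if len(q): print("funnel",len(q),q.mean(0),q.min(0),q.max(0))
P=cloud(t)
for n,uv in dict(d1=(204,212),d2=(218,206),d3=(233,213),c1=(201,235),c2=(215,243),c3=(229,237)).items(): print(n,P[uv[1],uv[0]],onz(t,uv,24))
# microwave front
for uv in((130,205),(180,190),(240,160),(290,135),(80,170),(120,222),(267,95),(320,60)): print(uv,P[uv[1],uv[0]])
P=cloud(s)
for uv in((200,100),(325,110),(200,170),(320,190),(380,110),(375,180)): print("s",uv,P[uv[1],uv[0]])
I=np.hstack([cv2.resize(t["image"][170:270,160:270],None,fx=3.6,fy=3.6),cv2.resize(t["image"][170:270,300:400],None,fx=3.6,fy=3.6)])
cv2.imwrite("pics/crop0.png",I)
E
```

```text
top bowl rim 520 61.18648447142861 [500.3 165.4] 66.3763833178969
stirrer px 343 z 17.034267892281605 225.52667620942043
80 20 [492.3 -97.   90.8]
100 19 [492.3 -96.6 110.5]
120 9 [489.4 -95.4 135.4]
140 30 [489.6 -96.3 150.3]
160 34 [489.9 -95.6 170. ]
180 35 [489.5 -95.9 190.2]
200 61 [490.9 -96.8 212.3]
220 55 [496.  -99.2 222.3]
funnel 324 [495.1 -98.4  75.5] [ 465.4 -129.6   70. ] [527.8 -69.3  81.7]
scene bowl rim 150 61.5739677644771 [499.9 164.8] 66.254292965071
stirrer px 133 z 69.0443533415646 223.84429377884828
160 12 [ 489.2 -105.3  171. ]
180 32 [ 489.8 -105.9  190.9]
200 57 [ 489.8 -103.7  211.9]
220 27 [ 494.5 -100.4  222.2]
funnel 270 [504.4 -96.5  75.8] [ 464.5 -131.7   70. ] [704.9 -16.3  81.6]
d1 [525.4 190.   23.2] [[525.2 189.8  24. ]]
d2 [536.3 161.1  26.4] [[536.9 161.4  24. ]]
d3 [521.1 130.8  24.8] [[521.3 130.8  24. ]]
c1 [477.8 195.5  23.9] [[477.8 195.5  24. ]]
c2 [460.4 167.1  25.4] [[460.6 167.3  24. ]]
c3 [471.9 139.1  24.5] [[472.  139.2  24. ]]
(130, 205) [527.4 321.   88.8]
(180, 190) [569.  236.6  38.9]
(240, 160) [629.4 114.3  39.2]
(290, 135) [680.    9.5  42.5]
(80, 170) [542.2 349.8 257.3]
(120, 222) [515.5 368.3  -1.5]
(267, 95) [662.6  51.8 257.2]
(320, 60) [722.5 -38.2 259.7]
s (200, 100) [533.7 322.8 262.6]
s (325, 110) [680.5  76.5 260.6]
s (200, 170) [517.4 338.3  62.9]
s (320, 190) [660.6  64.   47.7]
s (380, 110) [755.3 -19.6 261.8]
s (375, 180) [832.6   5.4   1.3][ WARN:0@0.822] global loadsave.cpp:1063 imwrite_ Unsupported depth image for selected encoder is fallbacked to CV_8U.
```

View pics/crop0.png

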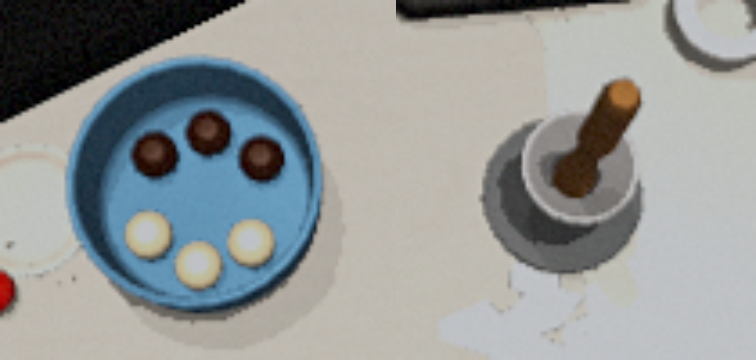

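The crop confirms the choice: the bowl has three dark balls on the upper side and three cream on the lower, and the stirrer stands nearly upright in the steel funnel.

Measured positions, which agree with the given sizes:
- **Bowl:** centre (500,165), rim height 61 mm and radius 66 mm. Its x axis is at -6.7°.
- **Holder and stirrer:** at (496.3,-99.5), with the stirrer's top at 222 mm.
- **Microwave:** its front is 93 mm from the bowl's middle, with its normal at 26°. I will turn the gripper to yaw 26° so that a flat side faces it.

```bash
cat >> h.py <<'E'
def togo(env,tgt,rpy=None):
    """shift (cm) and turn (rad) in the tool's axes from the measured pose to a world target"""
    s=env.observe(); M=R.from_euler("xyz",s["eef_rot"])
    sh=M.inv().apply(np.array(tgt)-s["ee_pos"])/10
    rv=(M.inv()*R.from_euler("xyz",rpy)).as_rotvec() if rpy is not None else None
    return np.round(sh,2),None if rv is None else np.round(rv,3)
E
python3 -m creep '{"fingers":[0,0,0,0,0,0,0,0,0,0],"travel":[[0,0,-4],[-3,-2.5,-6],[-6.5,-5.5,-6],[-10,-8.5,-6],[-13.5,-11.5,-6],[-17,-14.5,-6],[-20.5,-17.3,-6],[-24,-20.2,-6],[-28,-23.5,-6],[-32.2,-27,-6]],"angular":[[0,0,0.1],[0,0,0.2],[0,0,0.3],[0,0,0.4],[0,0,0.5],[0,0,0.6],[0,0,0.7],[0,0,0.8],[0,0,0.9],[0,0,1.0]]}' 100
python3 - <<'E'
from h import *; from rig import env
print(togo(env,(496.3,-99.5,290),(np.pi,0,.459)), togo(env,(463,75,290)), env.observe()["joint_positions"])
E
```

```text
time_s: 0.93
ee_pos: [405.0, 291.7, 291.2]
eef_rot: [-3.141, 0.0, 1.797]
contact_force: [0.2, 1.1, 0.3]
grip_width: 85.1
finger_force: 0.0
(array([-40.17,   0.11,   0.12]), array([-0.   ,  0.   ,  1.338])) (array([-22.42,   0.78,   0.12]), None) [-0.89132783  0.32922043  0.30722379  1.76359671 -0.11210885  1.06636941
 -0.3188922 ]
```

```bash
python3 -m creep '{"fingers":[0,0,0,0,0,0,0,0,0,0],"travel":[[-3,0,0],[-6.5,0,0],[-10,0,0],[-13.5,0,0],[-17,0,0],[-20.5,0,0],[-24,0,0],[-27,0,0],[-30,0,0],[-32,0,0]],"angular":[[0,0,0.1],[0,0,0.2],[0,0,0.3],[0,0,0.4],[0,0,0.5],[0,0,0.6],[0,0,0.7],[0,0,0.8],[0,0,0.9],[0,0,1.0]]}'
python3 -m creep '{"fingers":[0,0,0,0,0,0,0,0,0,0],"travel":[[0,0,0],[0,0,0],[0,0,0],[0,0,0],[0,0,0],[0,0,0],[0,0,0],[0,0,0],[0,0,0],[0,0,0]],"angular":[[0,0,0.08],[0,0,0.16],[0,0,0.2],[0,0,0.24],[0,0,0.24],[0,0,0.24],[0,0,0.24],[0,0,0.24],[0,0,0.24],[0,0,0.24]]}'
python3 - <<'E'
from h import *; from rig import env,vision
print(togo(env,(496.3,-99.5,290),(np.pi,0,.459)), togo(env,(496.3,-99.5,168)), env.observe()["joint_positions"])
E
```

```text
time_s: 1.77
ee_pos: [477.8, -21.2, 291.4]
eef_rot: [3.141, 0.001, 0.793]
contact_force: [-0.1, -0.6, -0.1]
grip_width: 85.5
finger_force: 0.0
time_s: 2.6
ee_pos: [477.9, -17.8, 291.3]
eef_rot: [-3.142, 0.0, 0.562]
contact_force: [0.1, -0.1, -0.6]
grip_width: 85.4
finger_force: 0.0
(array([-2.8 ,  7.9 ,  0.13]), array([-0.   ,  0.   ,  0.103])) (array([-2.8 ,  7.9 , 12.33]), None) [-0.52065981  0.34055032  0.70494042  1.82205827 -0.24945253  1.0693287
 -0.73153459]
```

```bash
python3 -m creep '{"fingers":[0,0,0,0,0,0,0,0,0,0],"travel":[[-1,2.5,0],[-2,5.2,0],[-2.8,7.9,0],[-2.8,7.9,0],[-2.8,7.9,0.5],[-2.8,7.9,0.5],[-2.8,7.9,0.5],[-2.8,7.9,0.5],[-2.8,7.9,0.5],[-2.8,7.9,0.5]],"angular":[[0,0,0.05],[0,0,0.1],[0,0,0.1],[0,0,0.1],[0,0,0.1],[0,0,0.1],[0,0,0.1],[0,0,0.1],[0,0,0.1],[0,0,0.1]]}'
python3 - <<'E'
from h import *; from rig import env,vision
print(togo(env,(496.3,-99.5,164),(np.pi,0,.459)))
a=vision.capture("scene");b=vision.capture("top")
cv2.imwrite("pics/a1.png",np.hstack([cv2.resize(a["image"][120:300,240:420],(400,400)),cv2.resize(b["image"][130:270,280:420],(400,400))]))
E
```

```text
time_s: 3.43
ee_pos: [496.4, -98.8, 286.4]
eef_rot: [-3.141, -0.0, 0.463]
contact_force: [-0.4, -0.1, 0.7]
grip_width: 85.3
finger_force: 0.0
(array([-0.05,  0.06, 12.24]), array([-0.   , -0.   ,  0.004]))
```

View pics/a1.png

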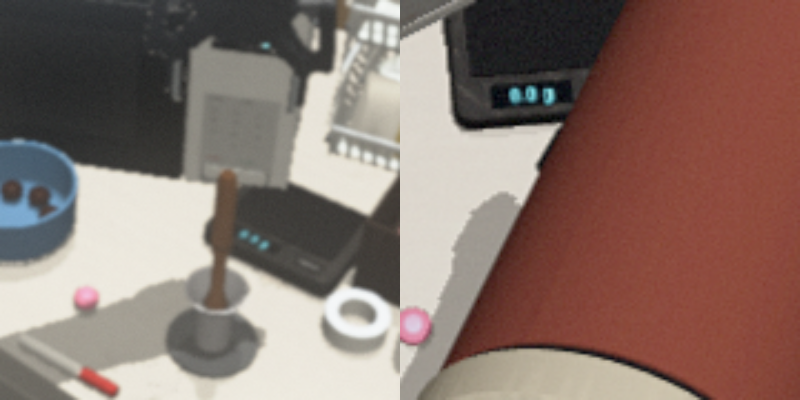

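The left crop shows the stirrer's top at (228,175) centred under the open fingers, at about (180,80) and (295,80). The arm hides the top view. I'll go down and grip.

```bash
python3 -m creep '{"fingers":[0,0,0,0,0,0,0,0,0,0],"travel":[[0,0,1],[0,0,2.5],[0,0,4],[0,0,5.5],[0,0,7],[0,0,8.5],[0,0,10],[0,0,11.2],[0,0,12.2],[0,0,12.2]],"angular":[[0,0,0],[0,0,0],[0,0,0],[0,0,0],[0,0,0],[0,0,0],[0,0,0],[0,0,0],[0,0,0],[0,0,0]]}'
python3 -m creep '{"fingers":[60,120,180,255,255,255,255,255,255,255],"travel":[[0,0,0],[0,0,0],[0,0,0],[0,0,0],[0,0,0],[0,0,0],[0,0,0],[0,0,0],[0,0,0],[0,0,0]],"angular":[[0,0,0],[0,0,0],[0,0,0],[0,0,0],[0,0,0],[0,0,0],[0,0,0],[0,0,0],[0,0,0],[0,0,0]]}' 100
```

```text
time_s: 4.37
ee_pos: [494.9, -99.0, 162.1]
eef_rot: [-3.139, 0.004, 0.462]
contact_force: [-0.1, 0.2, 0.3]
grip_width: 85.4
finger_force: 0.0
time_s: 5.2
ee_pos: [496.8, -99.7, 165.0]
eef_rot: [3.141, -0.001, 0.462]
contact_force: [-0.2, 0.2, 5.4]
grip_width: 17.9
finger_force: 97.4
```

```bash
python3 -m creep '{"fingers":[255,255,255,255,255,255,255,255,255,255],"travel":[[0,0,-0.6],[0,0,-1.8],[0,0,-3],[0,0,-4.4],[0,0,-5.8],[0,0,-7.2],[0,0,-8.6],[0,0,-10],[0,0,-10],[0,0,-10]],"angular":[[0,0,0],[0,0,0],[0,0,0],[0,0,0],[0,0,0],[0,0,0],[0,0,0],[0,0,0],[0,0,0],[0,0,0]]}'
python3 - <<'E'
from h import *; from rig import env,vision
np.set_printoptions(precision=1,suppress=True)
print(env.observe()["ee_pos"],togo(env,(500,160,268),(np.pi,0,.459)), togo(env,(470,30,268)))
c=vision.capture("scene"); np.savez("s2.npz",**{k:c[k] for k in("image","depth","intrinsics","xyz","orientation")})
P=cloud(c);hsv=cv2.cvtColor(c["image"],cv2.COLOR_BGR2HSV)
br=(cv2.inRange(hsv,(3,90,20),(22,255,220))>0)&(np.hypot(P[...,0]-496,P[...,1]+99)<40)
q=P[br]
for a in range(80,280,20):
    k=q[(q[:,2]>a)&(q[:,2]<a+20)]
    if len(k)>3: print(a,len(k),k.mean(0))
print(q[:,2].min())
cv2.imwrite("pics/a2.png",cv2.resize(c["image"][60:300,240:420],(525,700//1))[:600])
E
```

```text
time_s: 6.03
ee_pos: [496.3, -99.5, 264.4]
eef_rot: [3.141, -0.001, 0.462]
contact_force: [-1.1, 0.8, -0.9]
grip_width: 18.4
finger_force: 97.7
[496.3 -99.5 264.4] (array([ 11.9, -23.1,  -0.4]), array([ 0., -0.,  0.])) (array([  3.4, -12.8,  -0.4]), None)
140 4 [ 487.1 -103.6  147.4]
160 35 [ 489.9 -102.9  170.4]
180 28 [ 490.5 -103.1  190.1]
200 25 [ 490.7 -102.8  209.1]
220 20 [ 488.3 -102.9  228.9]
240 53 [ 488.4 -103.3  251.2]
260 64 [ 488.1 -102.8  270.1]
125.28717303261101
```

View pics/a2.png

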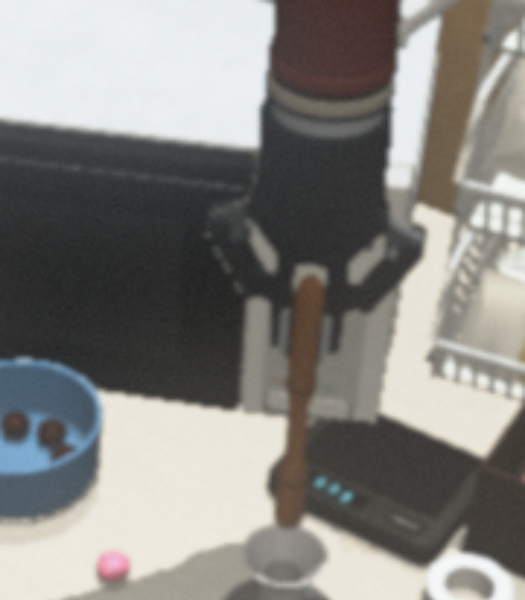

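The stirrer hangs upright in the grip, with its handle top at (312,280) and its foot at (287,525), just clear of the funnel. Next I carry it over the bowl.

```bash
python3 -m creep '{"fingers":[255,255,255,255,255,255,255,255,255,255],"travel":[[0.5,-1.2,0],[1.5,-3,0],[3,-6,0],[4.5,-9,0],[6.2,-12,0],[7.8,-15,0],[9.3,-18,0],[10.8,-21,0],[11.9,-23.1,0],[11.9,-23.1,0]],"angular":[[0,0,0],[0,0,0],[0,0,0],[0,0,0],[0,0,0],[0,0,0],[0,0,0],[0,0,0],[0,0,0],[0,0,0]]}'
python3 - <<'E'
from h import *; from rig import env,vision
np.set_printoptions(precision=1,suppress=True)
s=load("s2.npz"); print("foot at lift, px of z=110/113/120 front:",proj(s,[[488,-105,110],[488,-105,113],[488,-105,120]]))
print(env.observe()["ee_pos"],togo(env,(501.5,159,166),(np.pi,0,.459)))
c=vision.capture("scene"); np.savez("s3.npz",**{k:c[k] for k in("image","depth","intrinsics","xyz","orientation")})
P=cloud(c);hsv=cv2.cvtColor(c["image"],cv2.COLOR_BGR2HSV)
m=np.zeros((420,560),bool); m[170:260,200:300]=True
q=P[m&(cv2.inRange(hsv,(95,90,40),(125,255,255))>0)&(P[...,2]>56)&(P[...,2]<68)]
A=np.c_[2*q[:,:2],np.ones(len(q))]; print("bowl",len(q),np.linalg.lstsq(A,(q[:,:2]**2).sum(1),rcond=None)[0][:2])
E
```

```text
time_s: 6.92
ee_pos: [498.4, 168.1, 261.9]
eef_rot: [-3.138, 0.002, 0.473]
contact_force: [0.2, 1.9, -0.6]
grip_width: 18.0
finger_force: 97.7
foot at lift, px of z=110/113/120 front: [[338.3 242.4]
 [338.4 241.4]
 [338.6 239. ]]
[498.4 168.1 261.9] (array([-0.1,  1. ,  9.6]), array([-0.,  0.,  0.]))
bowl 108 [499.8 165.5]
```

```bash
python3 -m creep '{"fingers":[255,255,255,255,255,255,255,255,255,255],"travel":[[0.1,0.1,0],[0.1,0.1,0],[0.1,0.1,1],[0.1,0.1,2.5],[0.1,0.1,4],[0.1,0.1,5.5],[0.1,0.1,7],[0.1,0.1,8.3],[0.1,0.1,9.4],[0.1,0.1,9.4]],"angular":[[0,0,0],[0,0,0],[0,0,0],[0,0,0],[0,0,0],[0,0,0],[0,0,0],[0,0,0],[0,0,0],[0,0,0]]}'
python3 -m creep '{"fingers":[255,255,255,255,255,255,255,255,255,255],"travel":[[0,0,0],[0,0,0],[0,0,0],[0,0,0],[0,0,0.1],[0,0,0.3],[0,0,0.3],[0,0,0.3],[0,0,0.3],[0,0,0.3]],"angular":[[0,0,0],[0,0,0],[0,0,0],[0,0,0],[0,0,0],[0,0,0],[0,0,0],[0,0,0],[0,0,0],[0,0,0]]}'
cat >> h.py <<'E'
def stir(env,pts,z,c=(500.1,165.3),a=-0.117):
    """rows (cm, tool axes) for foot positions pts=(radius mm, angle deg) in the bowl's frame, from the measured pose"""
    s=env.observe(); M=R.from_euler("xyz",s["eef_rot"])
    for r,t in pts:
        w=np.array([c[0]+r*np.cos(np.radians(t)+a),c[1]+r*np.sin(np.radians(t)+a),z])
        print((r,t),np.round(M.inv().apply(w-s["ee_pos"])/10,1).tolist())
E
python3 - <<'E'
from h import *; from rig import env,vision
print(env.observe()["ee_pos"],env.observe()["contact_force"])
stir(env,[(10,-80),(14,-60),(18,-42),(20,-30),(22,-22),(25,-10),(27,0),(29,12),(31,24),(32,36)],165)
E
```

```text
time_s: 7.8
ee_pos: [499.6, 158.6, 167.8]
eef_rot: [-3.141, 0.005, 0.46]
contact_force: [-0.5, 0.3, -0.2]
grip_width: 17.9
finger_force: 97.7
time_s: 8.63
ee_pos: [501.3, 159.8, 167.3]
eef_rot: [3.142, 0.0, 0.462]
contact_force: [-0.2, 0.8, -0.9]
grip_width: 18.3
finger_force: 97.7
[501.32386396 159.81115008 167.31830112] [-0.20212893  0.81976511 -0.9307203 ]
(10, -80) [-0.3, 0.4, 0.2]
(14, -60) [0.1, 0.9, 0.2]
(18, -42) [0.6, 1.2, 0.2]
(20, -30) [1.0, 1.2, 0.2]
(22, -22) [1.4, 1.3, 0.2]
(25, -10) [2.0, 1.2, 0.2]
(27, 0) [2.4, 0.9, 0.2]
(29, 12) [2.8, 0.5, 0.2]
(31, 24) [3.2, -0.1, 0.2]
(32, 36) [3.3, -0.7, 0.2]
```

```bash
python3 -m creep '{"fingers":[255,255,255,255,255,255,255,255,255,255],"travel":[[-0.3,0.4,0.1],[0.1,0.9,0.2],[0.6,1.2,0.2],[1.0,1.2,0.2],[1.4,1.3,0.2],[2.0,1.2,0.2],[2.4,0.9,0.2],[2.8,0.5,0.2],[3.2,-0.1,0.2],[3.3,-0.7,0.2]],"angular":[[0,0,0],[0,0,0],[0,0,0],[0,0,0],[0,0,0],[0,0,0],[0,0,0],[0,0,0],[0,0,0],[0,0,0]]}'
python3 - <<'E'
from h import *; from rig import env,vision
s=env.observe();print(s["ee_pos"],s["contact_force"])
stir(env,[(32,36)]+[(32,36+12*i) for i in range(1,11)],165)
c=vision.capture("scene");P=cloud(c);hsv=cv2.cvtColor(c["image"],cv2.COLOR_BGR2HSV)
m=np.zeros((420,560),bool); m[170:260,200:300]=True
q=P[m&(cv2.inRange(hsv,(95,90,40),(125,255,255))>0)&(P[...,2]>56)&(P[...,2]<68)]
A=np.c_[2*q[:,:2],np.ones(len(q))]; print("bowl",len(q),np.linalg.lstsq(A,(q[:,:2]**2).sum(1),rcond=None)[0][:2])
cv2.imwrite("pics/a4.png",cv2.resize(c["image"][100:260,180:320],(525,600)))
E
```

```text
time_s: 9.47
ee_pos: [525.8, 181.4, 164.6]
eef_rot: [-3.14, 0.005, 0.462]
contact_force: [-3.1, -1.0, -0.1]
grip_width: 17.8
finger_force: 97.8
[525.83734105 181.42450499 164.55020555] [-3.11722013 -1.0340747  -0.07950466]
(32, 36) [0.2, 0.1, -0.0]
(32, 48) [0.1, -0.5, -0.0]
(32, 60) [-0.2, -1.1, -0.0]
(32, 72) [-0.5, -1.7, -0.0]
(32, 84) [-1.0, -2.2, -0.0]
(32, 96) [-1.6, -2.6, -0.0]
(32, 108) [-2.2, -2.8, -0.0]
(32, 120) [-2.8, -2.9, -0.0]
(32, 132) [-3.5, -2.9, -0.0]
(32, 144) [-4.2, -2.7, -0.0]
(32, 156) [-4.8, -2.4, -0.0]
bowl 80 [499.79750368 164.95121086]
```

View pics/a4.png

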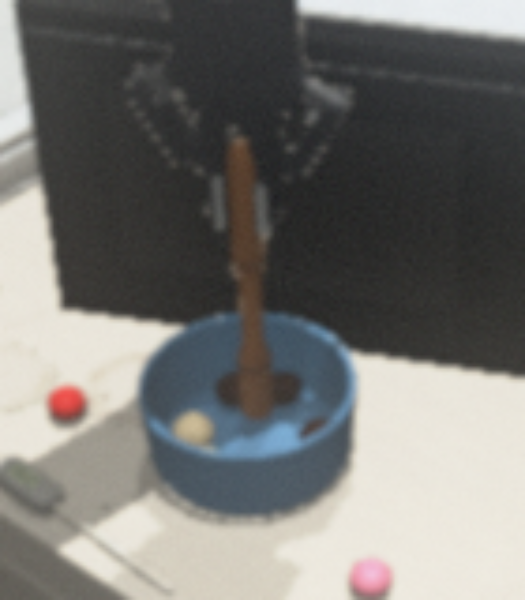

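The foot is at about (255,410) in the crop, pressing among the dark balls, and the bowl hasn't moved. I'll continue the turn.

```bash
python3 -m creep '{"fingers":[255,255,255,255,255,255,255,255,255,255],"travel":[[-0.1,-0.6,0],[-0.4,-1.2,0],[-0.7,-1.8,0],[-1.2,-2.3,0],[-1.8,-2.7,0],[-2.4,-2.9,0],[-3,-3,0],[-3.7,-3,0],[-4.4,-2.8,0],[-5,-2.5,0]],"angular":[[0,0,0],[0,0,0],[0,0,0],[0,0,0],[0,0,0],[0,0,0],[0,0,0],[0,0,0],[0,0,0],[0,0,0]]}'
cat > look.py <<'E'
import sys
from h import *; from rig import env,vision
np.set_printoptions(precision=1,suppress=True)
s=env.observe();print(s["ee_pos"],s["contact_force"])
a0=float(sys.argv[1]); stir(env,[(32,a0+12*i) for i in range(0,11)],165)
c=vision.capture("scene");P=cloud(c);hsv=cv2.cvtColor(c["image"],cv2.COLOR_BGR2HSV)
m=np.zeros((420,560),bool); m[170:260,200:300]=True
q=P[m&(cv2.inRange(hsv,(95,90,40),(125,255,255))>0)&(P[...,2]>56)&(P[...,2]<68)]
A=np.c_[2*q[:,:2],np.ones(len(q))]; print("bowl",len(q),np.linalg.lstsq(A,(q[:,:2]**2).sum(1),rcond=None)[0][:2])
# stirrer axis just above the bowl vs handle
br=(cv2.inRange(hsv,(3,90,20),(22,255,220))>0)&(np.hypot(P[...,0]-s["ee_pos"][0],P[...,1]-s["ee_pos"][1])<35)
for a,b in((50,80),(80,110),(140,190)):
    k=P[br&(P[...,2]>a)&(P[...,2]<b)]
    if len(k): print(a,len(k),k.mean(0)-s["ee_pos"])
cv2.imwrite(f"pics/l{int(a0)}.png",cv2.resize(c["image"][100:260,180:320],(525,600)))
E
python3 look.py 156
```

```text
time_s: 10.35
ee_pos: [476.8, 179.4, 167.3]
eef_rot: [3.135, -0.012, 0.461]
contact_force: [5.2, -3.3, -0.8]
grip_width: 18.2
finger_force: 98.4
[476.8 179.4 167.3] [ 5.2 -3.3 -0.8]
(32, 156.0) [-0.3, -0.4, 0.2]
(32, 168.0) [-0.8, 0.0, 0.2]
(32, 180.0) [-1.2, 0.5, 0.2]
(32, 192.0) [-1.5, 1.1, 0.2]
(32, 204.0) [-1.7, 1.8, 0.2]
(32, 216.0) [-1.7, 2.5, 0.2]
(32, 228.0) [-1.6, 3.1, 0.2]
(32, 240.0) [-1.4, 3.7, 0.2]
(32, 252.0) [-1.0, 4.3, 0.2]
(32, 264.0) [-0.6, 4.8, 0.3]
(32, 276.0) [-0.0, 5.1, 0.3]
bowl 130 [499.7 164.9]
50 18 [ -3.1  -5.1 -95.9]
80 29 [ -2.7  -4.5 -71.9]
140 86 [-7.4 -4.9 -1.5]
```

```bash
python3 -m creep '{"fingers":[255,255,255,255,255,255,255,255,255,255],"travel":[[-0.5,0.4,0],[-0.9,0.9,0],[-1.2,1.5,0],[-1.4,2.2,0],[-1.4,2.9,0],[-1.3,3.5,0],[-1.1,4.1,0],[-0.7,4.7,0],[-0.3,5.2,0],[0.3,5.5,0]],"angular":[[0,0,0],[0,0,0],[0,0,0],[0,0,0],[0,0,0],[0,0,0],[0,0,0],[0,0,0],[0,0,0],[0,0,0]]}'
python3 look.py 276
```

```text
time_s: 11.23
ee_pos: [498.9, 136.4, 165.7]
eef_rot: [-3.136, -0.002, 0.463]
contact_force: [1.9, 3.8, 1.3]
grip_width: 18.0
finger_force: 98.2
[498.9 136.4 165.7] [1.9 3.8 1.3]
(32, 276.0) [-0.1, 0.3, 0.1]
(32, 288.0) [0.6, 0.6, 0.1]
(32, 300.0) [1.2, 0.7, 0.1]
(32, 312.0) [1.9, 0.6, 0.1]
(32, 324.0) [2.5, 0.5, 0.1]
(32, 336.0) [3.1, 0.2, 0.1]
(32, 348.0) [3.6, -0.3, 0.1]
(32, 360.0) [4.1, -0.8, 0.1]
(32, 372.0) [4.4, -1.4, 0.1]
(32, 384.0) [4.6, -2.0, 0.1]
(32, 396.0) [4.6, -2.7, 0.1]
bowl 107 [499.8 165.3]
50 20 [ -5.3  -3.3 -95.1]
80 28 [ -4.9  -3.  -70.6]
140 97 [-7.9 -4.2  0.1]
```

View pics/l276.png

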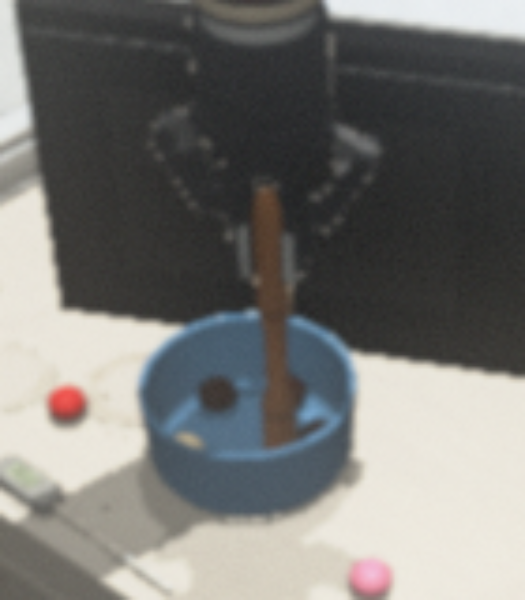

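The dark balls are at (215,393) and (295,390), one cream ball is at (190,438), and the foot is at about (278,440). For a surer push I'll widen the path slightly and drive up to three turns in all.

```bash
sed -i 's/(32,a0/(35,a0/' look.py
python3 - <<'E'
from h import *; from rig import env
stir(env,[(32,276)]+[(35,276+12*i) for i in range(1,11)],165)
c=load("s3.npz"); print(onz(c,[(180+190/3.75,100+438/3.75)],22))
E
```

```text
(32, 276) [-0.1, 0.2, 0.1]
(35, 288) [0.4, 0.7, 0.0]
(35, 300) [1.1, 0.8, 0.1]
(35, 312) [1.9, 0.8, 0.1]
(35, 324) [2.6, 0.6, 0.1]
(35, 336) [3.2, 0.3, 0.1]
(35, 348) [3.8, -0.2, 0.1]
(35, 360) [4.3, -0.7, 0.1]
(35, 372) [4.6, -1.4, 0.1]
(35, 384) [4.8, -2.1, 0.1]
(35, 396) [4.8, -2.8, 0.1]
[[469.62137564 189.0729161   22.        ]]
```

```bash
python3 -m creep '{"fingers":[255,255,255,255,255,255,255,255,255,255],"travel":[[0.5,0.5,0],[1.2,0.6,0],[2,0.6,0],[2.7,0.4,0],[3.3,0.1,0],[3.9,-0.4,0],[4.4,-0.9,0],[4.7,-1.6,0],[4.9,-2.3,0],[4.9,-3,0]],"angular":[[0,0,0],[0,0,0],[0,0,0],[0,0,0],[0,0,0],[0,0,0],[0,0,0],[0,0,0],[0,0,0],[0,0,0]]}'
python3 look.py 396
```

```text
time_s: 12.12
ee_pos: [526.3, 179.4, 163.8]
eef_rot: [3.141, 0.01, 0.461]
contact_force: [-4.8, -2.3, 0.3]
grip_width: 18.1
finger_force: 98.1
[526.3 179.4 163.8] [-4.8 -2.3  0.3]
(35, 396.0) [0.5, -0.1, -0.1]
(35, 408.0) [0.4, -0.8, -0.1]
(35, 420.0) [0.1, -1.5, -0.1]
(35, 432.0) [-0.2, -2.1, -0.1]
(35, 444.0) [-0.8, -2.6, -0.1]
(35, 456.0) [-1.4, -3.0, -0.1]
(35, 468.0) [-2.1, -3.3, -0.1]
(35, 480.0) [-2.8, -3.4, -0.1]
(35, 492.0) [-3.5, -3.4, -0.1]
(35, 504.0) [-4.2, -3.2, -0.1]
(35, 516.0) [-4.9, -2.8, -0.1]
bowl 89 [500.1 165.5]
50 39 [ -9.9  -5.8 -97.1]
80 39 [ -7.   -4.6 -67.5]
140 115 [-8.2 -4.3  0.1]
```

```bash
python3 -m creep '{"fingers":[255,255,255,255,255,255,255,255,255,255],"travel":[[-0.1,-0.7,0],[-0.3,-1.4,0],[-0.7,-2,0],[-1.3,-2.5,0],[-1.9,-2.9,0],[-2.5,-3.2,0],[-3.2,-3.3,0],[-3.9,-3.3,0],[-4.6,-3.1,0],[-5.3,-2.7,0]],"angular":[[0,0,0],[0,0,0],[0,0,0],[0,0,0],[0,0,0],[0,0,0],[0,0,0],[0,0,0],[0,0,0],[0,0,0]]}'
python3 look.py 516
```

```text
time_s: 13.0
ee_pos: [473.6, 184.2, 166.7]
eef_rot: [3.14, -0.011, 0.463]
contact_force: [5.7, 0.8, 0.4]
grip_width: 18.1
finger_force: 98.2
[473.6 184.2 166.7] [5.7 0.8 0.4]
(35, 516.0) [-0.4, -0.1, 0.2]
(35, 528.0) [-0.9, 0.4, 0.2]
(35, 540.0) [-1.4, 1.0, 0.2]
(35, 552.0) [-1.7, 1.6, 0.2]
(35, 564.0) [-1.9, 2.3, 0.1]
(35, 576.0) [-2.0, 3.0, 0.2]
(35, 588.0) [-1.9, 3.8, 0.2]
(35, 600.0) [-1.6, 4.5, 0.2]
(35, 612.0) [-1.2, 5.1, 0.2]
(35, 624.0) [-0.7, 5.6, 0.2]
(35, 636.0) [-0.1, 6.0, 0.2]
bowl 156 [499.8 164.8]
50 17 [ -3.3  -3.  -93.4]
80 23 [ -2.9  -2.9 -70.2]
140 77 [-7.4 -4.7 -0.7]
```

View pics/l516.png

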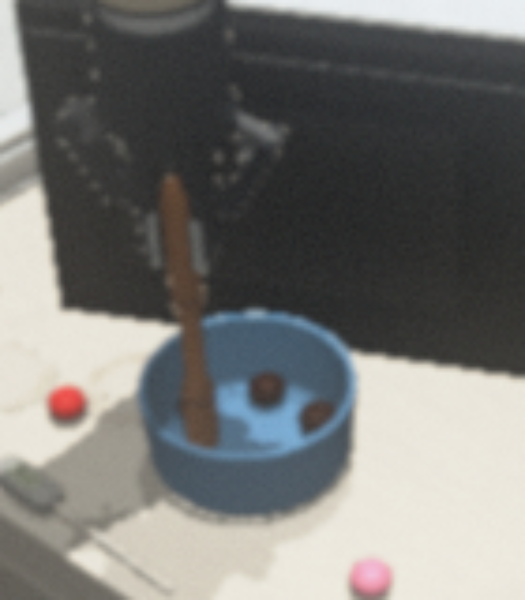

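Two dark balls now show at (267,388) and (317,415), and the foot is at (203,440), leaning slightly inwards. I'll keep going.

```bash
python3 -m creep '{"fingers":[255,255,255,255,255,255,255,255,255,255],"travel":[[-0.5,0.5,0],[-1,1.1,0],[-1.3,1.7,0],[-1.5,2.4,0],[-1.6,3.1,0],[-1.5,3.9,0],[-1.2,4.6,0],[-0.8,5.2,0],[-0.3,5.7,0],[0.3,6.1,0]],"angular":[[0,0,0],[0,0,0],[0,0,0],[0,0,0],[0,0,0],[0,0,0],[0,0,0],[0,0,0],[0,0,0],[0,0,0]]}'
python3 look.py 636
```

```text
time_s: 13.88
ee_pos: [498.1, 136.5, 165.6]
eef_rot: [-3.127, -0.001, 0.464]
contact_force: [0.6, 9.4, 1.8]
grip_width: 17.9
finger_force: 99.7
[498.1 136.5 165.6] [0.6 9.4 1.8]
(35, 636.0) [-0.1, 0.6, 0.0]
(35, 648.0) [0.5, 0.9, 0.0]
(35, 660.0) [1.3, 1.0, 0.0]
(35, 672.0) [2.0, 1.0, 0.0]
(35, 684.0) [2.7, 0.8, 0.0]
(35, 696.0) [3.4, 0.5, 0.1]
(35, 708.0) [3.9, 0.0, 0.1]
(35, 720.0) [4.4, -0.6, 0.1]
(35, 732.0) [4.7, -1.2, 0.1]
(35, 744.0) [4.9, -1.9, 0.1]
(35, 756.0) [5.0, -2.6, 0.1]
bowl 103 [500.3 165. ]
50 28 [ -6.4   1.6 -96.4]
80 30 [ -5.3  -0.  -71.1]
140 109 [-7.5 -3.6 -0.8]
```

```bash
sed -i 's/(35,a0/(32,a0/' look.py
python3 -m creep '{"fingers":[255,255,255,255,255,255,255,255,255,255],"travel":[[0.6,0,0],[1.3,0.1,0],[1.9,0.1,0],[2.6,0,0],[3.2,-0.3,0],[3.7,-0.8,0],[4.2,-1.3,0],[4.5,-1.9,0],[4.7,-2.5,0],[4.8,-3.1,0]],"angular":[[0,0,0],[0,0,0],[0,0,0],[0,0,0],[0,0,0],[0,0,0],[0,0,0],[0,0,0],[0,0,0],[0,0,0]]}'
python3 look.py 756
```

```text
time_s: 14.77
ee_pos: [527.5, 177.1, 164.4]
eef_rot: [3.14, 0.005, 0.462]
contact_force: [-5.1, -2.7, 0.8]
grip_width: 17.6
finger_force: 98.3
[527.5 177.1 164.4] [-5.1 -2.7  0.8]
(32, 756.0) [0.2, -0.3, -0.1]
(32, 768.0) [0.1, -1.0, -0.1]
(32, 780.0) [-0.1, -1.6, -0.1]
(32, 792.0) [-0.5, -2.2, -0.1]
(32, 804.0) [-1.0, -2.6, -0.1]
(32, 816.0) [-1.5, -3.0, -0.1]
(32, 828.0) [-2.1, -3.3, -0.1]
(32, 840.0) [-2.8, -3.4, -0.0]
(32, 852.0) [-3.5, -3.3, -0.0]
(32, 864.0) [-4.1, -3.2, -0.0]
(32, 876.0) [-4.7, -2.9, -0.0]
bowl 102 [500.1 165.3]
50 43 [ -8.9  -6.  -98.3]
80 38 [ -6.5  -5.3 -66.6]
140 110 [-8.3 -4.3 -0.3]
```

```bash
python3 -m creep '{"fingers":[255,255,255,255,255,255,255,255,255,255],"travel":[[-0.1,-0.7,0],[-0.3,-1.3,0],[-0.7,-1.9,0],[-1.2,-2.3,0],[-1.7,-2.7,0],[-2.3,-3,0],[-3,-3.1,0],[-3.7,-3,0],[-4.3,-2.9,0],[-4.9,-2.6,0]],"angular":[[0,0,0],[0,0,0],[0,0,0],[0,0,0],[0,0,0],[0,0,0],[0,0,0],[0,0,0],[0,0,0],[0,0,0]]}'
python3 look.py 876
```

```text
time_s: 15.65
ee_pos: [472.7, 181.4, 165.4]
eef_rot: [-3.138, -0.001, 0.463]
contact_force: [-0.3, 0.1, -0.2]
grip_width: 17.9
finger_force: 98.3
[472.7 181.4 165.4] [-0.3  0.1 -0.2]
(32, 876.0) [-0.0, -0.0, 0.0]
(32, 888.0) [-0.5, 0.4, 0.0]
(32, 900.0) [-0.9, 0.9, 0.0]
(32, 912.0) [-1.3, 1.5, 0.0]
(32, 924.0) [-1.4, 2.2, 0.0]
(32, 936.0) [-1.5, 2.8, 0.0]
(32, 948.0) [-1.4, 3.5, 0.0]
(32, 960.0) [-1.1, 4.1, 0.0]
(32, 972.0) [-0.8, 4.7, 0.0]
(32, 984.0) [-0.3, 5.1, 0.0]
(32, 996.0) [0.3, 5.5, 0.0]
bowl 153 [500. 165.]
50 18 [ -6.2  -3.7 -95.8]
80 25 [ -5.3  -3.9 -70.2]
140 86 [-8.  -4.9  0.8]
```

```bash
python3 -m creep '{"fingers":[255,255,255,255,255,255,255,255,255,255],"travel":[[-0.5,0.4,0],[-0.9,0.9,0],[-1.3,1.5,0],[-1.4,2.2,0],[-1.5,2.8,0],[-1.4,3.5,0],[-1.1,4.1,0],[-0.8,4.7,0],[-0.3,5.1,0],[0.3,5.5,0]],"angular":[[0,0,0],[0,0,0],[0,0,0],[0,0,0],[0,0,0],[0,0,0],[0,0,0],[0,0,0],[0,0,0],[0,0,0]]}'
python3 look.py 996 | grep -v 32
python3 - <<'E'
from h import *; from rig import env
print(togo(env,(500,150,165)),togo(env,(500,165,265),(np.pi,0,.459)))
E
```

```text
time_s: 16.53
ee_pos: [499.9, 135.2, 166.0]
eef_rot: [-3.133, -0.0, 0.462]
contact_force: [-3.2, 6.2, 5.9]
grip_width: 17.5
finger_force: 99.9
[499.9 135.2 166. ] [-3.2  6.2  5.9]
bowl 112 [499.7 165. ]
50 27 [ -8.1  -1.7 -96.9]
80 27 [ -6.   -1.2 -70.9]
140 112 [-7.8 -3.9 -0.4]
(array([ 0.65, -1.32,  0.09]), None) (array([ 1.31, -2.76, -9.9 ]), array([-0.009,  0.001,  0.003]))
```

```bash
python3 -m creep '{"fingers":[255,255,255,255,255,255,255,255,255,255],"travel":[[0.4,-1,0],[0.9,-2,0],[1.3,-2.6,0],[1.3,-2.6,-0.5],[1.3,-2.6,-1.5],[1.3,-2.6,-3],[1.3,-2.6,-5],[1.3,-2.6,-7],[1.3,-2.6,-9],[1.3,-2.6,-10]],"angular":[[0,0,0],[0,0,0],[0,0,0],[0,0,0],[0,0,0],[0,0,0],[0,0,0],[0,0,0],[0,0,0],[0,0,0]]}'
python3 -m creep '{"fingers":[255,255,255,255,255,255,255,255,255,255],"travel":[[-0.6,1.2,0],[-1.5,3,0],[-3,6,0],[-4.5,9,0],[-6,12,0],[-7.5,15,0],[-9,18,0],[-10.5,21,0],[-11.5,22.5,0],[-11.5,22.5,0]],"angular":[[0,0,0],[0,0,0],[0,0,0],[0,0,0],[0,0,0],[0,0,0],[0,0,0],[0,0,0],[0,0,0],[0,0,0]]}'
python3 -m creep '{"fingers":[255,255,255,255,255,255,255,255,255,255],"travel":[[0,0,0],[0,0,0],[0,0,0],[0,0,0],[0,0,0],[0,0,0],[0,0,0],[0,0,0],[0,0,0],[0,0,0]],"angular":[[0,0,0],[0,0,0],[0,0,0],[0,0,0],[0,0,0],[0,0,0],[0,0,0],[0,0,0],[0,0,0],[0,0,0]]}'
python3 - <<'E'
from h import *; from rig import env,vision
np.set_printoptions(precision=1,suppress=True)
s=env.observe();e=s["ee_pos"];print(e,togo(env,(496.3,-99.7,265),(np.pi,0,.459)))
a=vision.capture("scene");t=vision.capture("top")
for n,c in(("s",a),("t",t)):
    P=cloud(c);hsv=cv2.cvtColor(c["image"],cv2.COLOR_BGR2HSV)
    br=(cv2.inRange(hsv,(3,90,20),(22,255,220))>0)&(np.hypot(P[...,0]-e[0],P[...,1]-e[1])<40)
    for h in range(100,280,20):
        k=P[br&(P[...,2]>h)&(P[...,2]<h+20)]
        if len(k)>3: print(n,h,len(k),k.mean(0)-[e[0],e[1],0])
cv2.imwrite("pics/a5.png",np.hstack([cv2.resize(a["image"][60:300,190:400],(420,480)),cv2.resize(t["image"][170:270,160:240],(380,480))]))
E
```

```text
time_s: 17.42
ee_pos: [502.2, 159.4, 268.5]
eef_rot: [3.14, -0.004, 0.46]
contact_force: [0.4, -0.9, -0.5]
grip_width: 18.0
finger_force: 98.4
time_s: 18.25
ee_pos: [495.4, -99.5, 265.1]
eef_rot: [3.138, 0.004, 0.45]
contact_force: [-0.3, -1.4, -0.6]
grip_width: 18.0
finger_force: 98.3
time_s: 19.08
ee_pos: [498.2, -91.9, 265.3]
eef_rot: [3.142, 0.0, 0.462]
contact_force: [-0.5, -0.6, 0.0]
grip_width: 17.5
finger_force: 98.3
[498.2 -91.9 265.3] (array([-0.5,  0.6,  0. ]), array([0., 0., 0.]))
s 120 5 [-10.2  -2.9 135.7]
s 140 10 [ -9.8  -3.2 149.7]
s 160 35 [ -7.   -3.2 170.9]
s 180 26 [ -5.7  -3.3 189.5]
s 200 24 [ -6.1  -2.6 209.1]
s 220 24 [ -7.7  -3.7 229.3]
s 240 53 [ -8.3  -3.7 250.9]
s 260 70 [ -8.2  -3.2 270.3]
```

View pics/a5.png

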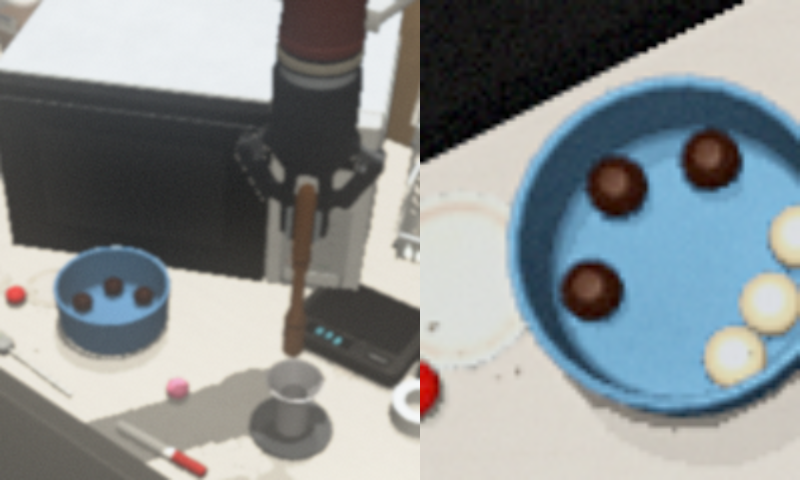

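All six balls are in the bowl and have moved well round: three dark at left and three cream at right in the top crop. The stirrer at (300,270) hangs nearly upright just short of the funnel at (293,375). I'll line it up and lower it.

```bash
python3 -m creep '{"fingers":[255,255,255,255,255,255,255,255,255,255],"travel":[[-0.2,0.3,0],[-0.5,0.6,0],[-0.5,0.6,0],[-0.5,0.6,0],[-0.5,0.6,0],[-0.5,0.6,0],[-0.5,0.6,0],[-0.5,0.6,1],[-0.5,0.6,2],[-0.5,0.6,3]],"angular":[[0,0,0],[0,0,0],[0,0,0],[0,0,0],[0,0,0],[0,0,0],[0,0,0],[0,0,0],[0,0,0],[0,0,0]]}'
python3 -m creep '{"fingers":[255,255,255,255,255,255,255,255,255,255],"travel":[[0,0,0.6],[0,0,1.2],[0,0,1.8],[0,0,2.4],[0,0,3],[0,0,3.6],[0,0,4.2],[0,0,4.2],[0,0,4.2],[0,0,4.2]],"angular":[[0,0,0],[0,0,0],[0,0,0],[0,0,0],[0,0,0],[0,0,0],[0,0,0],[0,0,0],[0,0,0],[0,0,0]]}'
```

```text
time_s: 20.02
ee_pos: [496.0, -99.2, 234.0]
eef_rot: [-3.141, 0.001, 0.462]
contact_force: [0.2, -1.0, -1.2]
grip_width: 17.9
finger_force: 98.3
time_s: 20.85
ee_pos: [496.6, -99.7, 193.5]
eef_rot: [3.141, -0.0, 0.462]
contact_force: [0.3, -0.8, -0.6]
grip_width: 17.8
finger_force: 98.3
```

```bash
python3 -m creep '{"fingers":[255,255,255,255,255,255,255,255,255,255],"travel":[[0,0,0.5],[0,0,1],[0,0,1.5],[0,0,2],[0,0,2.4],[0,0,2.6],[0,0,2.7],[0,0,2.7],[0,0,2.7],[0,0,2.7]],"angular":[[0,0,0],[0,0,0],[0,0,0],[0,0,0],[0,0,0],[0,0,0],[0,0,0],[0,0,0],[0,0,0],[0,0,0]]}'
```

```text
time_s: 21.68
ee_pos: [496.5, -99.6, 166.5]
eef_rot: [3.141, -0.0, 0.462]
contact_force: [0.6, -0.3, -1.0]
grip_width: 17.7
finger_force: 98.3
```

```bash
python3 -m creep '{"fingers":[200,170,140,110,80,40,0,0,0,0],"travel":[[0,0,0],[0,0,0],[0,0,0],[0,0,0],[0,0,0],[0,0,0],[0,0,0],[0,0,0],[0,0,0],[0,0,0]],"angular":[[0,0,0],[0,0,0],[0,0,0],[0,0,0],[0,0,0],[0,0,0],[0,0,0],[0,0,0],[0,0,0],[0,0,0]]}'
python3 -m creep '{"fingers":[0,0,0,0,0,0,0,0,0,0],"travel":[[0,0,-1],[0,0,-2],[0,0,-3.5],[0,0,-5],[0,0,-6.5],[0,0,-8],[0,0,-9.5],[0,0,-11],[0,0,-12.5],[0,0,-14]],"angular":[[0,0,0],[0,0,0],[0,0,0],[0,0,0],[0,0,0],[0,0,0],[0,0,0],[0,0,0],[0,0,0],[0,0,0]]}'
python3 -m creep '{"fingers":[0,0,0,0,0,0,0,0,0,0],"travel":[[1,-3,0],[2,-6,0],[3,-9,0],[4,-12,0],[4,-12,0],[4,-12,0],[4,-12,0],[4,-12,0],[4,-12,0],[4,-12,0]],"angular":[[0,0,0],[0,0,0],[0,0,0],[0,0,0],[0,0,0],[0,0,0],[0,0,0],[0,0,0],[0,0,0],[0,0,0]]}'
python3 - <<'E'
from h import *; from rig import env,vision
np.set_printoptions(precision=1,suppress=True)
a=vision.capture("scene");t=vision.capture("top")
for n,c in(("s",a),("t",t)):
    P=cloud(c);hsv=cv2.cvtColor(c["image"],cv2.COLOR_BGR2HSV)
    br=(cv2.inRange(hsv,(3,90,20),(22,255,220))>0)&(np.hypot(P[...,0]-496,P[...,1]+100)<40)
    for h in range(80,240,20):
        k=P[br&(P[...,2]>h)&(P[...,2]<h+20)]
        if len(k)>3: print(n,h,len(k),k.mean(0))
    print(np.percentile(P[br][:,2],99))
cv2.imwrite("pics/a6.png",np.hstack([cv2.resize(a["image"][60:300,190:400],(420,480)),cv2.resize(t["image"][170:270,160:240],(380,480))]))
E
```

```text
time_s: 22.52
ee_pos: [496.4, -99.6, 166.3]
eef_rot: [3.142, 0.0, 0.462]
contact_force: [-0.3, 0.1, 0.8]
grip_width: 85.8
finger_force: 0.0
time_s: 23.35
ee_pos: [496.3, -99.9, 308.4]
eef_rot: [3.141, -0.001, 0.461]
contact_force: [0.8, 0.1, 0.4]
grip_width: 85.6
finger_force: 0.0
time_s: 24.18
ee_pos: [478.8, 24.4, 306.5]
eef_rot: [3.141, -0.0, 0.459]
contact_force: [0.1, -0.1, 0.3]
grip_width: 85.5
finger_force: 0.0
s 140 6 [ 488.2 -102.9  153.8]
s 160 16 [ 488.7 -104.5  172.1]
s 180 37 [ 489.1 -105.2  191. ]
s 200 61 [ 489.4 -103.9  210.6]
s 220 26 [ 492.8 -101.1  222.7]
224.2396638945046
t 80 20 [492.  -97.   89.8]
t 100 19 [491.8 -96.7 109.1]
t 120 7 [489.4 -98.3 131.5]
t 140 35 [489.1 -95.9 149.8]
t 160 34 [489.4 -95.6 170.6]
t 180 37 [489.4 -95.9 190.7]
t 200 60 [490.7 -96.7 212.8]
t 220 53 [495.3 -99.7 221.9]
223.98598815122045
```

View pics/a6.png

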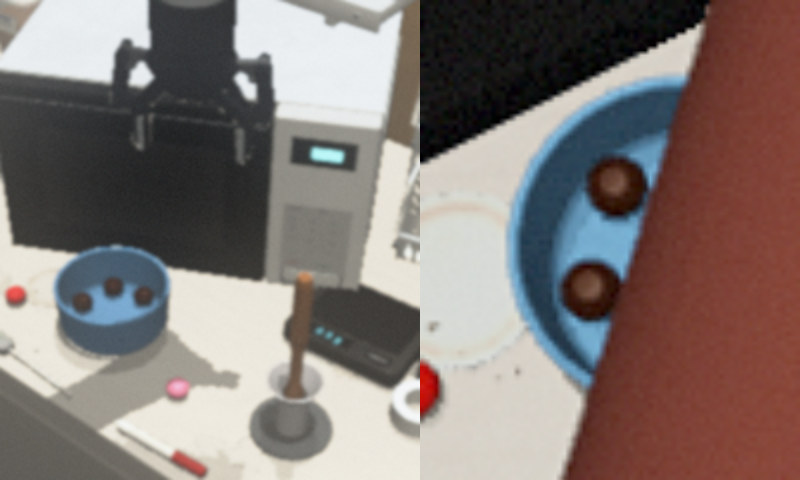

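The stirrer stands upright at (300,330) in its holder. Its top is at 222 mm as at the start, so it is fully home. The bowl is level and the gripper is clear at (190,100).

```bash
python3 -c "
from rig import env; print(env.close_job())"
```

```text
the job is handed in; nothing more can be done
None
```

The job is handed in, with no verdict returned: I stirred three anticlockwise turns (one extra for safety), the bowl didn't move and all six balls stayed in it, and the stirrer is fully home in its holder with the gripper clear.

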